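# Roll a paint tin to the gauge stop and bed it in

## Robot

A 6-joint arm with a two-finger parallel gripper is mounted at the origin on the work surface. World frame = base frame: x ahead of the robot, y to its left, z up, the work surface at z = 0. Lengths are in m, angles in rad, forces in N, time in s.
With the tool pointing down it reaches from about 0.275 to 0.825 m from the base axis. Payload 4.9 kg.
Tool frame: the origin (TCP) lies midway between the tips of the shut fingers; the grasp point (between the pads) lies 19 mm behind it (grip_point_offset is the distance from the TCP to the grasp point, in m); z points along the fingers, y is the line along which they close (so a half turn about z gives the same grasp; the last joint's range is limited). The gripper opens to 85 mm and grips with 20 to 120 N. Pads are 22 mm wide; open, the fingers measure 114 mm over their backs; the gripper's body (76 mm by 85 mm) begins 54 mm behind the grasp point. The pads swing forward as they close: fully open they stand 13 mm farther back than shut.
Start: joints at [1.04, 0.326, -0.193, 1.052, 0, 1.437], TCP at [0.213, 0.507, 0.231] pointing down, gripper open.
Joint ranges: [-2.65, 2.65], [-0.97, 1.79], [-1.3, 1.35], [-1.93, 2.1], [-1.47, 1.37], [-3.14, 3.14]. Speed limits (rad/s): [2.57, 2.57, 3.14, 3.14, 3.14, 3.14].

## Interface

Orientations are given as a rotation vector (axis times angle).
In Python, from cell import * gives the robot as it stands. Calls block until the motion is done:
- movep(position, orientation): joint-space move of the TCP to a pose.
- move_l(position, velocity=0.15, rot=None, until_force=None): straight line of the TCP; rot=None keeps the orientation; velocity is the mean speed in m/s. With until_force (N) it stops when the force on the tool has changed by that much, and returns True; else False.
- set_joints(angles): joint-space move.
- let_go() and grab(newtons=None): open the fingers fully, or close them until they stop; newtons is the grip in N (None keeps the last).
- sleep(seconds).
- ik(position, orientation): joint angles nearest the present ones, or None.
- get_state(): the state.
- grab_frame(name): name is "scene" or "side" or "wrist"; returns a dict with "img" (480x640x3 uint8, red, green, blue), "fx", "fy", "cx", "cy" (pixels), "cam_to_world" (4x4, takes a point from camera to world coordinates); the wrist camera has in their place "T_tool_cam" (4x4, takes a point from camera to tool coordinates, whose origin is the TCP and whose axes are the flange's). Camera axes: x right, y down, z forward; pixel columns grow to the right and rows downward; lengths in m; the calibration is good to about 2 mm. A picture is of the moment at which its call begins: read the wrist's pose just before it. There is no depth.
A pose or a line that the arm cannot do raises MotionError and nothing moves.
- sign_off(): hands the job in; it is judged then, once.
Trained networks look in the newest picture that a camera, given by its name, has taken for a name from the list of things; names that differ only in an ending like _2 or _b are one class to them, and where a whole thing is asked for, a point or a joint stands for the part that bears it (a point fixed in the world has none). Each returns a list of dicts, best first, with "score" (0 to 1); they miss things now and then, are a little off and sometimes report something else, mostly with a low value. They report only what shows in the picture. A call takes as long as a camera call.
- spot_in(camera, name): "centre" ([column, row] in pixels, amid what is visible of it).
- silhouettes(camera, name): "mask" (480x640 bool, what is visible of it) and "centre" ([column, row] in pixels, amid what is visible of it).
- tip_of(camera, name): "centre" ([column, row] in pixels: a listed point, or the origin of a listed thing).
The state is a dict: "clock": time; "q": joint angles; "joint_velocities": joint speeds; "tau": joint torques, N m; "position": TCP position; "eef_rot": TCP orientation; "contact_force": force on the tool from outside, world axes, zero at the start; "wrist_torque": the same for the moment, N m; "finger_gap": opening from 0.0 (shut) to 1.0 (fully open); "grasp_force": force on a finger pad.
Only numpy, scipy, OpenCV 4.12 (cv2) and the standard library are available. Lean on these libraries where they do the work, as an engineer would, in place of code of your own. Each camera call takes 0.05 s, during which the arm holds its last target. There are 200 camera calls.

## Task

Without lifting it, roll the paint tin that lies in the gauge bed along the lane and over the low crest by pushing its side, until it rests square against the stop block. Then lean on it towards the stop with a light, steady push of about 7 N for one second, never as much as 14 N and without shoving the stop block off its mark. Back away and leave the tin lying there, and do not disturb the other things on the bench.

Things in the scene. Friction and masses are not known exactly. Their poses are not given: they have to be found in the camera images.
- bed: Fixed metal gauge bed, dark floor, bright rails, 335 mm long (x), 128 mm wide (y). Origin on the bench top; x axis points along the lane from its open front end (x = -130 mm) to the stop, z up. Flat lane floor 16 mm above the origin from x = -130 to 20 mm. Side rails, inner faces at y = +-58 mm, stand 10 mm above that floor from x = -130 to 105. A grey end block, 50 mm high, ends it.
- crest (a point): Middle of the low crest across the lane floor, at x = 55 mm, y = 0, z = 18 mm in the bed's frame. Before it, from x = 20 mm, a ramp rises 2.1 mm (3.4 degrees); behind it the floor of the seat falls at 8 degrees to the stop.
- seat (a point): Where the centre of the seated tin belongs: x = 72 mm, y = 0, z = 46 mm in the bed's frame. Its axes are the bed's. Pushed past the crest the tin rolls on by itself, up to 17 mm, and comes to lie on the stop or a few mm short of it.
- tin: The closed plain steel tin to roll, lying on its side in the lane: cylinder 60 mm in diameter, 90 mm long, 0.24 to 0.44 kg. Origin at its centre; its y axis is the cylinder's axis (x, z turn as it rolls). It starts on the flat floor, roughly across the lane, and stands still there by itself. Seated, it is rigid to push: each 0.1 mm adds 0.5 to 1 N, so the push must be felt.
- stop (a joint): The steel stop block across the end of the lane, 28 mm thick, 108 mm wide, upright face from 18 to 68 mm above the bench; the joint is how far it has been shoved from its mark, in m along the bed's +x. It starts at 0. Held by friction only, it slips at about 9 N (floor and fingers take a third or more of a push on the tin) and does not come back.
- stop_face (a point): Middle of the stop block's face towards the lane, at the height of the seated tin's axis; on its mark at x = 102 mm, z = 45.5 mm in the bed's frame.
- spare_tin: Bystander: a tin of the same kind standing upright beside the bed, 60 mm in diameter, 90 mm high. Origin at the centre of its underside, as for all bystanders.
- tape: Bystander: roll of paper tape lying flat on the other side of the bed, 90 mm in diameter, 25 mm high.
- driver: Bystander: screwdriver with a blue handle, 200 mm long, lying on the bench.
- hardener: Bystander: aluminium bottle, 60 mm in diameter, 170 mm high, standing.
- mix_cup: Bystander: clear mixing cup, 90 mm in diameter, 100 mm high, standing.
- mouse: Bystander: round black computer mouse, 62 mm in diameter, 33 mm high.

How it is judged:
By the outcome, as a careful person would: the job done as asked, in the order asked, and still so for the second after the job is handed in, with the robot touching nothing.
It also fails if it takes over 54 s, if anything falls off the work surface, if the arm or the gripper's body presses on something with over 40 N, if the wrist force passes 120 N, or if a joint passes its speed limit or range.

## Working session

There is one attempt and no reset: what is moved stays moved. The work goes in short steps, each a Python script; the robot and the scene stay as the last script left them, time stands still between calls to the robot, and variables do not carry over. Pictures are saved under pics/ and viewed, at most 10 in all, crops included, and the job is handed in when it is done.

```bash
mkdir -p pics; ls
python3 - <<'E'
from cell import *
import cv2,numpy as np
for c in ("scene","side"):
    f=grab_frame(c); cv2.imwrite(f"pics/{c}0.png",f["img"][:,:,::-1])
    print(c,f["fx"],f["cx"],f["cy"],np.round(f["cam_to_world"],3).tolist())
    for n in ("bed","crest","seat","tin","stop_face","spare_tin","tape","driver","hardener","mix_cup","mouse"):
        r=tip_of(c,n); print(n,[(np.round(d["centre"],1).tolist(),round(d["score"],2)) for d in r[:2]])
s=get_state(); print(s["clock"],s["position"],s["eef_rot"],s["contact_force"])
E
```

```text
cell.py
pics
scene 514.9898462658155 323.56609560390945 239.06881904168512 [[-0.763, 0.339, -0.55, 1.156], [0.646, 0.429, -0.632, 0.682], [0.021, -0.837, -0.546, 0.667], [0.0, 0.0, 0.0, 1.0]]
bed [([352.8, 293.6], 0.84)]
crest [([331.4, 288.7], 0.97)]
seat [([321.2, 285.5], 0.83), ([352.8, 292.7], 0.6)]
tin [([384.6, 262.2], 0.92)]
stop_face [([310.0, 289.4], 0.87)]
spare_tin [([426.8, 332.0], 0.62)]
tape [([293.4, 255.1], 0.78), ([385.0, 264.3], 0.3)]
driver [([530.4, 339.0], 0.63), ([294.0, 256.0], 0.17)]
hardener [([198.9, 206.6], 0.72), ([321.6, 287.9], 0.21)]
mix_cup [([444.6, 429.7], 0.84)]
mouse [([259.5, 181.2], 0.56), ([200.0, 206.4], 0.4)]
side 538.0219484655998 316.482332959235 238.52214012959686 [[0.706, -0.477, 0.524, -0.125], [-0.708, -0.461, 0.534, -0.714], [-0.013, -0.748, -0.664, 0.928], [0.0, 0.0, 0.0, 1.0]]
bed [([285.2, 235.8], 0.94)]
crest [([303.2, 220.5], 0.97), ([420.5, 393.6], 0.3)]
seat [([308.5, 208.6], 0.89)]
tin [([260.5, 228.5], 0.9)]
stop_face [([318.8, 206.1], 0.71)]
spare_tin [([233.8, 210.4], 0.59)]
tape [([343.7, 263.2], 0.83)]
driver [([168.5, 210.0], 0.57)]
hardener [([467.8, 327.2], 0.82), ([309.8, 211.9], 0.53)]
mix_cup [([245.5, 163.9], 0.89)]
mouse [([419.0, 392.6], 0.58), ([319.1, 206.6], 0.43)]
1.2 [0.2125382  0.50727941 0.23128755] [-6.19217836e-01 -3.07992300e+00  1.65663255e-05] [-0.20413864 -0.22227256 -0.06256056]
```

View pics/scene0.png

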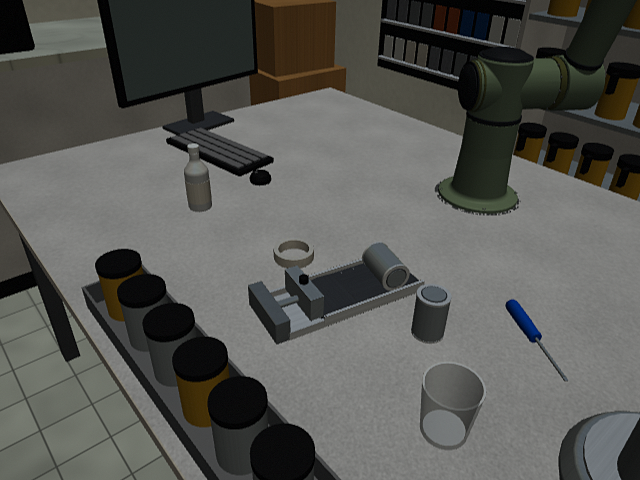

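View pics/side0.png

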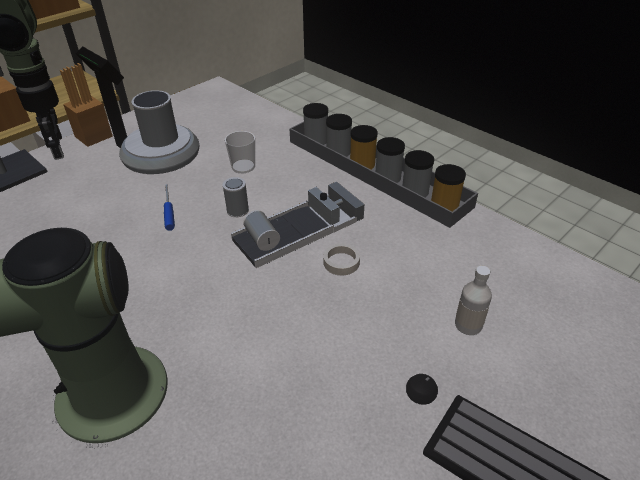

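Run:
```python
import numpy as np
S=(514.99,323.57,239.07,np.array([[-0.763,0.339,-0.55,1.156],[0.646,0.429,-0.632,0.682],[0.021,-0.837,-0.546,0.667]]))
D=(538.02,316.48,238.52,np.array([[0.706,-0.477,0.524,-0.125],[-0.708,-0.461,0.534,-0.714],[-0.013,-0.748,-0.664,0.928]]))
P=dict(bed=((352.8,293.6),(285.2,235.8)),crest=((331.4,288.7),(303.2,220.5)),seat=((321.2,285.5),(308.5,208.6)),tin=((384.6,262.2),(260.5,228.5)),stop_face=((310,289.4),(318.8,206.1)),spare=((426.8,332),(233.8,210.4)),tape=((293.4,255.1),(343.7,263.2)),driver=((530.4,339),(168.5,210)),hard=((198.9,206.6),(467.8,327.2)),cup=((444.6,429.7),(245.5,163.9)),mouse=((259.5,181.2),(419,392.6)))
R={}
for n,pp in P.items():
    A=np.zeros((3,3));b=np.zeros(3)
    for (f,cx,cy,T),p in zip((S,D),pp):
        d=T[:,:3]@[(p[0]-cx)/f,(p[1]-cy)/f,1];d/=np.linalg.norm(d);M=np.eye(3)-np.outer(d,d);A+=M;b+=M@T[:,3]
    x=np.linalg.solve(A,b);R[n]=x
    res=[np.linalg.norm(np.cross(x-T[:,3],(lambda d:d/np.linalg.norm(d))(T[:,:3]@[(p[0]-cx)/f,(p[1]-cy)/f,1]))) for (f,cx,cy,T),p in zip((S,D),pp)]
    print(n,np.round(x,4),np.round(np.array(res)*1e3,1))
for n in("crest","seat","stop_face","tin"):
    d=R[n]-R["bed"];print(n,np.hypot(*d[:2]),np.degrees(np.arctan2(d[1],d[0])))
```

```text
bed [ 0.5631  0.1007 -0.0045] [2.6 2.6]
crest [0.6139 0.0871 0.0253] [0.3 0.3]
seat [0.6406 0.0903 0.0483] [2.7 2.7]
tin [0.495  0.1162 0.0533] [0.9 0.9]
stop_face [0.6659 0.0821 0.0465] [0.7 0.7]
spare [ 5.338e-01  2.752e-01 -1.000e-04] [4.7 4.7]
tape [ 0.5846 -0.0809  0.0028] [2.8 2.8]
driver [0.4047 0.4078 0.0026] [0.8 0.8]
hard [ 0.6353 -0.4106 -0.0026] [2.6 2.6]
cup [0.6919 0.4301 0.0074] [4.7 4.7]
mouse [ 0.4289 -0.4338 -0.0018] [3.2 3.2]
crest 0.05255182616538638 -14.955888335063003
seat 0.07815798001598256 -7.616589497489733
stop_face 0.1045202061382842 -10.273360445867322
tin 0.06984603193563667 167.15347532928305
```

Scene picture: bed centre about (335,295), stop at (303,293), tin near the open end (385,265), spare tin at (432,313) and tape at (294,252) on either side. Side picture: bed (300,222), tin (262,230), stop with black knob (323,203). This matches the networks. Bed yaw is about −11°. Next, a look from above with the wrist camera.

```bash
cat > h.py <<'E'
from cell import *
import numpy as np, cv2
from scipy.spatial.transform import Rotation as R
def down(psi): # tool x along -bed x, pointing down
    return (R.from_euler("z",psi+np.pi)*R.from_euler("x",np.pi)).as_rotvec()
def wristT(f,s):
    T=np.eye(4);T[:3,:3]=R.from_rotvec(s["eef_rot"]).as_matrix();T[:3,3]=s["position"];return T@f["T_tool_cam"]
def at_z(f,T,p,z):
    d=T[:3,:3]@[(p[0]-f["cx"])/f["fx"],(p[1]-f["cy"])/f["fy"],1]
    return T[:3,3]+d*(z-T[2,3])/d[2]
E
python3 - <<'E'
from h import *
rv=down(np.radians(-11))
for z in (0.42,0.38,0.34):
    q=ik([0.53,0.105,z],rv)
    if q is not None: break
print(z,q)
set_joints(q); grab(20)
s=get_state(); f=grab_frame("wrist"); T=wristT(f,s)
cv2.imwrite("pics/w0.png",f["img"][:,:,::-1])
print(s["clock"],s["position"],T.round(3).tolist(),f["fx"],f["cx"],f["cy"])
for n,h in (("bed",0),("crest",.018),("seat",.046),("tin",.046),("stop_face",.0455)):
    for d in tip_of("wrist",n)[:2]: print(n,np.round(d["centre"],1),round(d["score"],2),at_z(f,T,d["centre"],h).round(4))
m=silhouettes("wrist","tin")
for d in m[:1]:
    c=cv2.minAreaRect(np.argwhere(d["mask"])[:,::-1].astype(np.float32)); print("tinmask",d["score"],c, [at_z(f,T,p,.05).round(4).tolist() for p in cv2.boxPoints(c)])
E
```

```text
0.42 [0.05893543 0.26218815 0.19365014 1.50225831 0.         0.25092165]
3.9333 [0.53002077 0.1049411  0.42000444] [[0.192, 0.94, 0.282, 0.458], [0.981, -0.183, -0.056, 0.119], [-0.001, 0.288, -0.958, 0.562], [0.0, 0.0, 0.0, 1.0]] 394.76166528815173 321.7245844669509 244.03264747092723
bed [324.8 204.3] 0.97 [0.5661 0.102  0.    ]
crest [324.6 242.9] 0.64 [0.6178 0.0916 0.018 ]
seat [321.2 257. ] 0.79 [0.6286 0.0846 0.046 ]
tin [327.1 155.8] 0.93 [0.496  0.1182 0.046 ]
stop_face [324.2 277. ] 0.97 [0.6586 0.083  0.0455]
tinmask 0.6 ((326.5900573730469, 155.13214111328125), (77.25273895263672, 48.97486877441406), 6.911227226257324) [[0.5089, 0.0609, 0.05], [0.4518, 0.0812, 0.05], [0.4811, 0.173, 0.05], [0.5396, 0.1559, 0.05]]
```

View pics/w0.png

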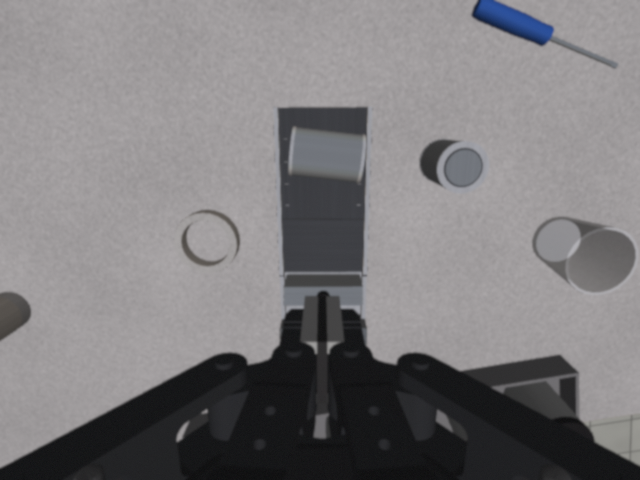

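The wrist view shows the lane running straight down the picture, from (323,107) to (323,272). The tin is at (327,155), skewed about 7° with its −y end further back and its centre about 4 mm towards +y. The stop face is at row 275. I'll push first on the trailing −y half, slowly, and then look again.

```bash
cat >> h.py <<'E'
PSI=np.radians(-11.1); O=np.array([.5635,.102]); C,S=np.cos(PSI),np.sin(PSI); RV=down(PSI)
def W(x,y,z): return [O[0]+C*x-S*y, O[1]+S*x+C*y, z]   # bed -> world
def B(p): d=np.asarray(p)[:2]-O; return np.array([C*d[0]+S*d[1],-S*d[0]+C*d[1]])
def force(n=5):
    return np.mean([[ (s:=get_state()["contact_force"])[0]*C+s[1]*S, -s[0]*S+s[1]*C, s[2]] for _ in range(n)],axis=0)
def look(name=None):
    s=get_state(); f=grab_frame("wrist"); T=wristT(f,s)
    if name: cv2.imwrite(f"pics/{name}.png",f["img"][:,:,::-1])
    for n,h in (("tin",.046),("stop_face",.0455)):
        for d in tip_of("wrist",n)[:1]: print(n,np.round(d["centre"],1),round(d["score"],2),"bed mm",(1e3*B(at_z(f,T,d["centre"],h))).round(1))
    for d in silhouettes("wrist","tin")[:1]:
        pts=np.argwhere(d["mask"])[:,::-1]
        b=np.array([B(at_z(f,T,p,.06)) for p in pts[::3]])*1e3
        (c,wh,a)=cv2.minAreaRect(b.astype(np.float32)); print("mask",d["score"],np.round(c,1),np.round(wh,1),"angle",round(a,1))
    print("t",s["clock"])
E
python3 - <<'E'
from h import *
look()
movep(W(-.130,-.016,.15),RV)
move_l(W(-.130,-.016,.036),.12)
f0=force(); print("f0",f0)
hit=move_l(W(-.085,-.016,.036),.03,until_force=3)
print(hit,1e3*B(get_state()["position"]),force()-f0,get_state()["clock"])
look("w1")
E
```

```text
tin [323.9 153. ] 0.92 bed mm [-72.8  -1.1]
stop_face [322.1 278.9] 0.94 bed mm [99.8 -3.2]
mask 0.86 [-70.9   2.5] [94.3 58.4] angle 83.7
t 4.2833
f0 [ 0.20691297 -0.27107582 -0.06816793]
False [-85.19227352 -16.00974494] [-0.94826198  0.72905619  0.67151884] 8.3417
mask 0.84 [-65.5  -0.5] [83.3 37.6] angle 83.9
t 8.3417
```

View pics/w1.png

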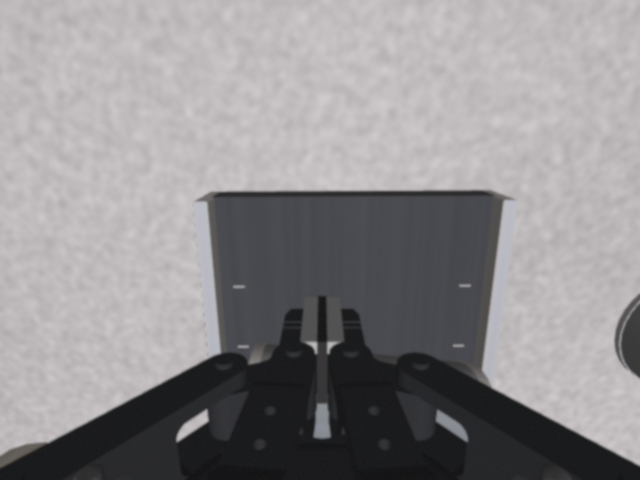

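The open end's edge runs (214,193)–(492,190), so its middle is at column 353 and the tool at 322. The lane midline is therefore about 3 mm further to −y than I assumed, which agrees with the stop_face reading, so I correct the frame. Contact with the tin has begun at about 1 N. Pushing on, then looking.

```bash
sed -i 's/^def W/O=O+np.array([-S,C])*-.003\ndef W/' h.py
python3 - <<'E'
from h import *
f0=np.array([.207,-.271,-.068])
b=B(get_state()["position"]);print(b)
for x in (-.080,-.07,-.06):
    move_l(W(x,b[1],.036),.02); print(x,(force(2)-f0).round(2),get_state()["clock"])
move_l(W(-.075,b[1],.036),.1)
move_l(W(-.11,b[1],.20),.25)
look("w2")
E
```

```text
[-0.08509517 -0.01298399]
-0.08 [-0.42  0.62  0.02] 8.9417
-0.07 [ 0.27 -0.91  0.96] 9.5917
-0.06 [-0.59  0.1   0.44] 10.2417
stop_face [335.9 447. ] 0.72 bed mm [101.8  -0.4]
mask 0.82 [-37.    9.9] [103.3  42.1] angle 60.2
t 11.3583
```

View pics/w2.png

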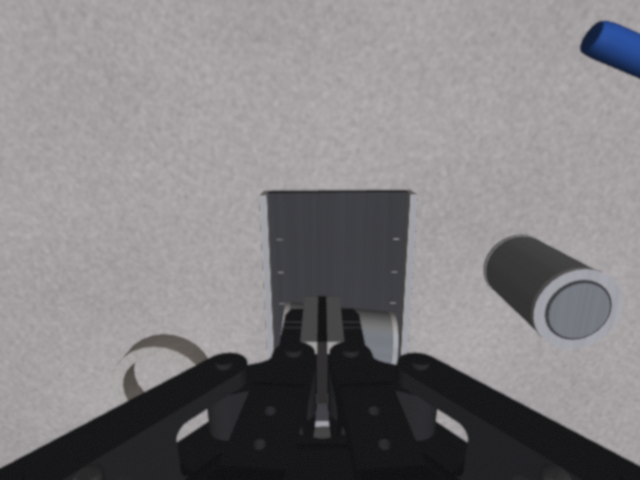

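The tin's rear edge now runs from (283,305) to about (395,310), so the skew has shrunk but the gripper hides most of it. I'll measure from higher up.

Run:
```python
from h import *
movep(W(-.01,0,.40),RV)
look("w3")
```

```text
tin [318.8 189. ] 0.64 bed mm [-8.1 -4.3]
stop_face [324.3 270.2] 0.79 bed mm [100.6   2.7]
mask 0.57 [-9.  -0.9] [94.  59.2] angle 84.0
t 12.4583
```

View pics/w3.png

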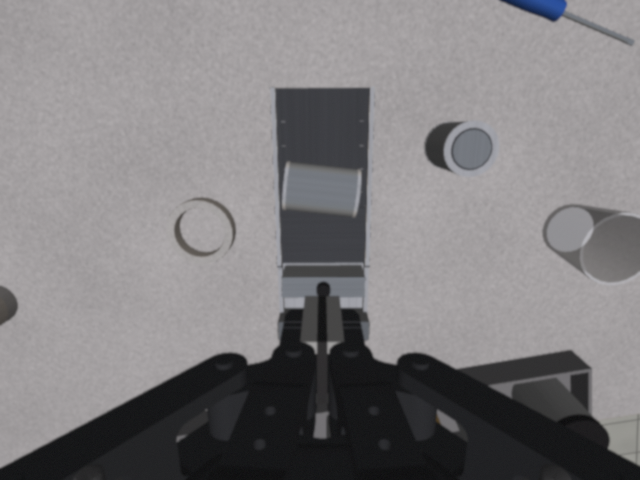

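From above the tin is at (322,190), that is bed x≈−8, y≈−3, but still skewed about 6°: it rolled freely without yawing. A light sideways nudge on the front of its −y end face will turn it square and also re-centre it.

Run:
```python
from h import *
movep(W(.011,-.082,.12),RV)
move_l(W(.011,-.082,.036),.12)
f0=force(); print(f0)
for y in (-.066,-.063,-.060):
    move_l(W(.011,y,.036),.03); print(y,(force(3)-f0).round(2))
move_l(W(.011,-.082,.036),.1)
move_l(W(.011,-.082,.12),.2)
movep(W(-.01,0,.40),RV)
look("w4")
```

```text
[ 0.07166783 -0.11808833  1.26394414]
-0.066 [ 0.29 -0.43 -0.69]
-0.063 [ 0.27  0.39 -0.89]
-0.06 [ 0.08 -1.32 -1.32]
tin [321.1 186.6] 0.74 bed mm [-11.2  -1.8]
stop_face [321.9 269.6] 0.93 bed mm [99.6 -0.9]
mask 0.97 [-10.    0.5] [96.5 59.2] angle 85.7
t 17.875
```

View pics/w4.png

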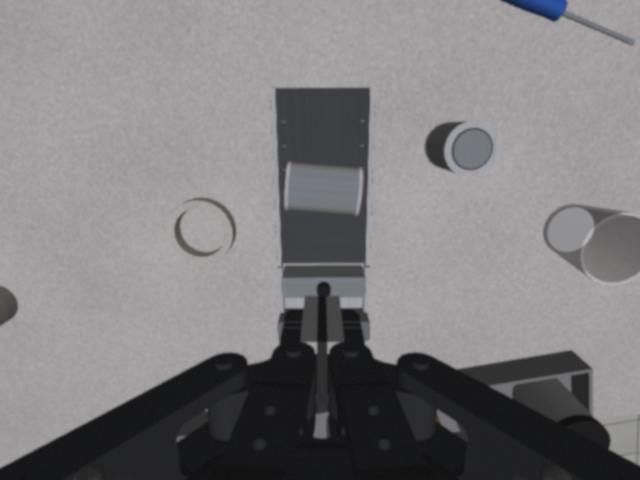

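The skew has fallen to about 4°, and the tin has moved 2 mm towards +y. One more slight nudge, then the push from behind over the crest.

Run:
```python
from h import *
movep(W(.009,-.078,.11),RV)
move_l(W(.009,-.078,.036),.15)
move_l(W(.009,-.063,.036),.06)
move_l(W(.009,-.0575,.036),.03)
move_l(W(.009,-.075,.036),.1)
move_l(W(.009,-.075,.11),.2)
movep(W(-.076,-.001,.11),RV)
move_l(W(-.076,-.001,.036),.15)
look()
f0=force(); print(f0)
move_l(W(-.05,-.001,.036),.05)
for x in (-.03,-.01,.005,.016,.021):
    move_l(W(x,-.001,.036),.03); print(x,(force(2)-f0).round(2))
sleep(.5); print((force()-f0).round(2),get_state()["clock"])
grab_frame("scene");grab_frame("side")
for c in("scene","side"):
  for n in("tin","stop_face"): print(c,n,[np.round(d["centre"],1).tolist() for d in tip_of(c,n)[:1]])
for c in("scene","side"):
    f=grab_frame(c); 
    if c=="scene": cv2.imwrite("pics/s5.png",cv2.resize(f["img"][180:380,180:500,::-1],None,fx=2.5,fy=2.5))
```

```text
mask 0.7 [-45.9  21.5] [51.6 14.8] angle 89.9
t 22.6083
[-0.25991939 -0.3298411   0.35428586]
-0.03 [-0.1   0.81 -0.39]
-0.01 [ 1.83  0.43 -0.29]
0.005 [-1.2   1.08 -0.32]
0.016 [-0.66  0.84 -0.32]
0.021 [ 0.84  0.03 -0.43]
[ 0.86  0.87 -0.63] 27.0917
scene tin [[320.9, 284.5]]
scene stop_face [[310.6, 289.9]]
side tin [[310.8, 208.9]]
side stop_face [[319.6, 207.2]]
```

View pics/s5.png

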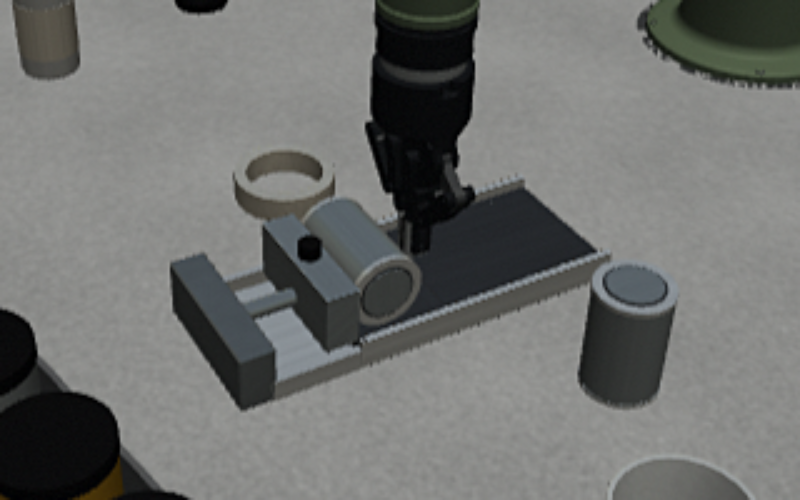

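The tin is past the crest, lying at the stop (crop: tin (362,262), stop block (310,280)), and the finger is behind it at (418,240) and clear. Now the force-felt approach and the 7 N lean.

Run:
```python
from h import *
def F(n=10,dt=.01):
    v=[]
    for _ in range(n):
        a=get_state()["contact_force"]; v.append(a[0]*C+a[1]*S); sleep(dt)
    return -np.mean(v),np.std(v)
b0,sd=F(20); print("base",b0,sd,get_state()["clock"])
x=.021
hit=move_l(W(.040,-.001,.036),.005,until_force=3)
x=B(get_state()["position"])[0]; print(hit,x*1e3,F()[0]-b0,get_state()["clock"])
log=[];held=None
for i in range(60):
    f=F(8)[0]-b0; t=get_state()["clock"]; log.append((round(t,2),round(x*1e3,2),round(f,1)))
    if held is None and abs(f-7)<.8: held=t
    if held is not None and f<5.2: held=None
    if held is not None and t-held>1.5 or t>44: break
    if abs(f-7)>.5:
        x+=np.clip((7-f)*.08e-3*(.6 if f>4 else 1),-.15e-3,.15e-3 if f>2 else .25e-3)
        move_l(W(x,-.001,.036),.005)
print(*log,sep="\n")
```

```text
base 0.07576370145323627 0.4280148865804393 27.6583
True 30.084375859074186 0.03082325273548317 29.825
(29.89, np.float64(30.08), np.float64(0.2))
(30.32, np.float64(30.33), np.float64(-0.3))
(30.63, np.float64(30.58), np.float64(0.0))
(30.95, np.float64(30.83), np.float64(0.9))
(31.27, np.float64(31.08), np.float64(2.3))
(31.58, np.float64(31.23), np.float64(4.2))
(31.9, np.float64(31.37), np.float64(4.9))
(32.22, np.float64(31.47), np.float64(5.4))
(32.53, np.float64(31.54), np.float64(5.4))
(32.85, np.float64(31.62), np.float64(5.6))
(33.17, np.float64(31.68), np.float64(6.1))
(33.48, np.float64(31.73), np.float64(5.6))
(33.8, np.float64(31.79), np.float64(6.1))
(34.12, np.float64(31.84), np.float64(6.3))
(34.43, np.float64(31.87), np.float64(6.2))
(34.75, np.float64(31.91), np.float64(6.2))
(35.07, np.float64(31.95), np.float64(6.9))
(35.13, np.float64(31.95), np.float64(6.1))
(35.45, np.float64(31.99), np.float64(6.6))
(35.52, np.float64(31.99), np.float64(6.6))
(35.58, np.float64(31.99), np.float64(6.6))
(35.65, np.float64(31.99), np.float64(6.6))
```

Steady at 6.6 N. I'll hold one further undisturbed second, back away and check.

Run:
```python
from h import *
v=[]
for _ in range(12):
    sleep(.1); a=get_state()["contact_force"]; v.append(-(a[0]*C+a[1]*S)-.08)
print(np.round(v,1),np.mean(v), 1e3*B(get_state()["position"]))
move_l(W(.0,-.001,.036),.04)
move_l(W(-.03,-.001,.13),.15)
movep(W(.03,0,.42),RV)
look("w6")
for c in("scene","side"):
  grab_frame(c)
  for n in("tin","stop_face"): print(c,n,[np.round(d["centre"],1).tolist() for d in tip_of(c,n)[:1]])
f=grab_frame("side"); cv2.imwrite("pics/d6.png",cv2.resize(f["img"][150:310,200:400,::-1],None,fx=4,fy=4)[:600])
```

```text
[6.9 7.  7.  6.8 6.6 7.2 5.9 6.  7.  6.  6.5 6.6] 6.612062549686375 [30.70670061 -1.04993253]
tin [323.  217.5] 0.92 bed mm [73.  1.]
stop_face [321. 239.] 0.82 bed mm [103.   -1.7]
mask 0.74 [69.  -1.8] [93.7 59.6] angle 90.0
t 39.7417
scene tin [[324.9, 283.6]]
scene stop_face []
side tin [[309.7, 209.9]]
side stop_face [[318.5, 208.7]]
```

View pics/w6.png

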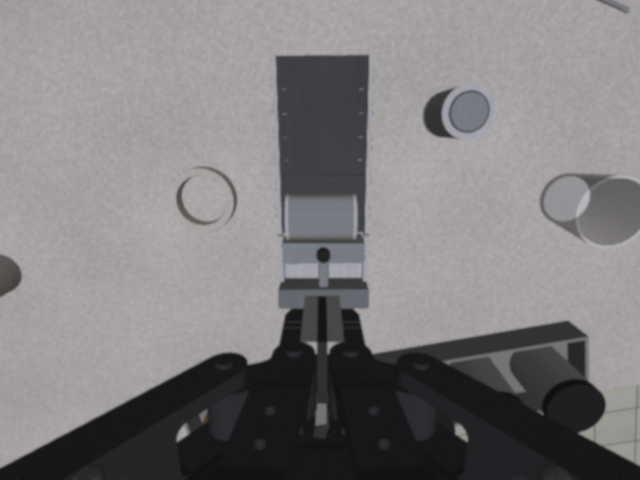

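View pics/d6.png

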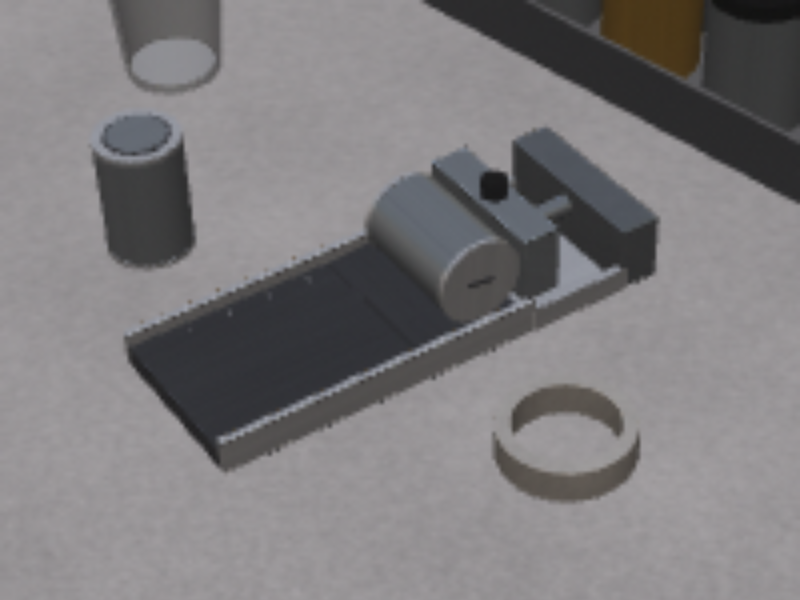

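The tin lies square (0°) and centred at (321,217), against the stop. The stop is on its mark, the side crop agrees, and the bystanders are undisturbed. Handing in.

```bash
python3 -c "
from cell import *
print(get_state()['clock'],sign_off())"
```

```text
the job is handed in; nothing more can be done
40.2917 None
```

I rolled the tin over the crest, where it now lies square against the stop block, and leaned on it at about 6.6 N for over a second; in the camera views the stop is on its mark and the other things are undisturbed; I handed in at 40.3 s, and no verdict came back.

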